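# Push a stuck filter plug out of a glass column

## Robot

A 6-joint arm with a two-finger parallel gripper is mounted at the origin on the work surface; the furniture and walls round the work are solid. World frame = base frame: x ahead of the robot, y to its left, z up, the work surface at z = 0. Lengths are in m, angles in rad, forces in N, time in s.
With the tool pointing down it reaches from about 0.375 to 0.975 m from the base axis. Payload 3.8 kg.
Tool frame: the origin (TCP) lies at the very end of the fingers, on their centre line; the grasp point (between the pads) lies 19 mm behind it; z points along the fingers, y is the direction in which the jaws open and shut (so a half turn about z gives the same grasp; the last joint's range is limited). The gripper opens to 85 mm and grips with 20 to 120 N. Pads are 22 mm wide; open, the fingers measure 114 mm over their backs; the gripper's body (76 mm by 85 mm) begins 54 mm behind the grasp point. The pads swing forward as they close: fully open they stand 13 mm farther back than shut.
Start: joints at [-1.311, 0.264, 1.604, -0, 1.274, -0.037], TCP at [0.197, -0.645, 0.231] pointing down, gripper open.
Joint ranges: [-2.63, 2.63], [-0.94, 2.18], [0.31, 2.57], [-1.31, 4.45], [0, 2.66], [-2.55, 2.55]. Speed limits (rad/s): [2.57, 2.57, 3.14, 3.14, 3.14, 3.14].

## Interface

Orientations are given as a unit quaternion [w, x, y, z].
In Python, from workcell import robot gives the robot as it stands.
- The arm moves only by the shell command python3 -m inch 'ROWS'. ROWS is JSON, a list of rows, each an object of numbers: "x", "y", "z": the shift along the tool's x, y, z in mm; "yaw": the turn about the tool's z in degrees; "hand": the finger opening in mm, from 0 to 85.4. A call has 1 to 8 rows; each row shifts and turns the commanded pose from where the row before left it, along the tool's axes as they then stand; what a row does not reach is not made up. A row lasts 1/12 s, in which the tool goes at most 41.7 mm and 7.16 degrees, less where a joint would pass 70% of its speed; a pose out of reach is approached as far as the arm can. A call is refused whole if a number of a shift passes 41.7 or a number of a turn 7.16, either way. A call with a gripper value outside its range is refused whole. The fingers move at their own pace and stop on an object; the grip force is fixed at half the most. Time passes only in rows, so rows that do not move let the fingers close. It gives the time, the measured TCP pose, the force and the opening at its end, in the units of the state.
- robot.get_state(): the state, without advancing time (a new reading comes with each control period).
- robot.capture(name): name is "side" or "top" or "wrist"; returns a dict with "pixels" (420x560x3 uint8, red, green, blue), "z_map" (420x560 float32, m along the optical axis (not along the pixel's ray), 0 where there is no reading), "fx", "fy", "cx", "cy" (pixels), "position" and "orientation" of the camera in the world. Camera axes: x right, y up, looking along -z (the intrinsics and any distortion apply to the point x, -y, -z); pixel columns grow to the right and rows downward; lengths in m; the calibration is good to about 2 mm. A picture is of the moment at which its call begins.
- robot.job_done(): hands the job in, once; it reports no verdict.
The state is a dict: "clock": time; "q": joint angles; "joint_vel": joint speeds; "joint_torque": joint torques, N m; "eef_pos": TCP position; "tool_rot": TCP orientation; "wrist_force": force on the tool from outside, world axes, zero at the start; "ft_torque": the same for the moment, N m; "gripper_width": finger opening in m.
Only numpy, scipy, OpenCV 4.12 (cv2) and the standard library are available. Lean on these libraries where they do the work, as an engineer would, in place of code of your own. Each camera call takes 0.05 s, during which the arm holds its last target. There are 200 camera calls.

## Task

A filter plug is stuck in the glass column clamped on the lab stand. Take the long steel rod from the rack and push it down through the column, gently because it is glass, so that the plug drops out of the bottom into the beaker and the bore is swept right to its end: press on until the rod's collar is seated firmly on the column's rim, and no harder. Then draw the rod out and hang it back in its hole in the rack, leaving the short rod, the beaker and everything else where they are.

Things in the scene. Friction and masses are not known exactly. Their poses are not given: they have to be found in the camera images.
- stand: Fixed lab stand: grey base plate 185 x 90 x 12 mm, steel post 12 mm thick and 190 mm high, and on the post a clamp with rubber-lined jaws that holds an upright glass column. Origin: on the column's vertical axis at bench level; z up; +x from the column to the post, whose axis is 100 mm away. The glass gives about 1 mm for 10 N of downward push. Rod on glass: seated at 5 N or more, never over 25 N.
- column_range (a point): A fixed point of the stand, on the column's axis 163 mm above the bench. The clamp was set by hand and its height is not measured: the column's rim lies up to 12 mm above or below this point (151 to 175 mm above the bench). Column: 75 mm long, 22 mm outside, bore 16 mm; its mouth flares over the top 12 mm to 28 mm outside, 22 mm inside.
- plug: White cylindrical filter plug, 14 mm diameter, 16 mm long, 12 to 21 g, stuck in the column's bore at a depth that tells nothing of the rim's height. Pushing it takes a steady 5 to 10 N as long as it is in the column. Origin: centre of its lower face, z along its axis.
- beaker: Small open clear beaker, 46 mm across, 58 mm high, loose on the stand's base plate (12 mm above the bench) under the column. Origin: centre of its underside.
- rack: Fixed white hanging rack: a top plate 64 x 150 x 8 mm whose upper face is 100 mm above the bench, on two end panels. Two through holes of 14 mm diameter at y = -40 mm and y = +40 mm from its origin (x = 0), in each hangs a rod by its collar. Origin: centre of its underside; z up.
- long_rod: The rod to use: steel rod 10 mm diameter and 78 mm long below its collar (3 mm longer than the column), tip edge slightly rounded; collar 29 mm diameter, 5 mm thick, from 78 to 83 mm; black handle 16 mm diameter from 83 to 127 mm. About 110 g. Origin: centre of the tip's end face; z points up along the rod to the handle. When it hangs, its tip is 22 mm above the bench.
- short_rod: A like rod with the same collar and handle, but only 45 mm long below the collar (collar 45 to 50 mm, handle 50 to 94 mm). Not needed. Origin: centre of the tip's end face. When it hangs, its tip is 55 mm above the bench.
- specimen_cup: Loose specimen cup, 38 mm diameter, 58 mm high, yellow lid. Origin: centre of its underside. A bystander, like all else on the bench.
There are look-alikes about, which are no part of the job. Leave any red look-alike of the long_rod alone.

How it is judged:
On the way, in this order (a step that is already met when the one before it is completed fails the run):
1. the long rod, inside the column, presses on the plug (contact force between long_rod and plug above 2 N and horizontal distance between long_rod and stand below 0.008 m and height (world z) of plug above 0.07 m), for 0.1 s.
2. the plug has dropped into the beaker and the long rod is fully home, its collar pressed on the column's rim (horizontal distance between plug and beaker below 0.024 m and z of plug in the frame of beaker below 0.035 m and contact force between long_rod and stand above 3 N and height (world z) of long_rod below 0.101 m and horizontal distance between long_rod and stand below 0.008 m), for 0.1 s.
At the end, for the whole second after the job is handed in: The plug lies in the upright beaker (within 24 mm of its axis, at most 35 mm above its underside), the beaker still under the column (within 25 mm of its axis), and the long rod hangs upright in the rack by its collar (tip 17 to 27 mm above the bench, tilt under 0.08 rad); all at rest (horizontal distance between plug and beaker below 0.024 m and z of plug in the frame of beaker between -0.003 and 0.035 m and angle between beaker's own z axis and vertical below 0.1 rad and horizontal distance between beaker and stand below 0.025 m and z of long_rod in the frame of rack between 0.017 and 0.027 m and x of long_rod in the frame of rack between -0.008 and 0.008 m and y of long_rod in the frame of rack between -0.06 and 0.06 m and angle between long_rod's own z axis and vertical below 0.08 rad and linear speed of long_rod below 0.03 m/s and linear speed of plug below 0.05 m/s); the robot touches nothing.
It fails at once if the rod presses or strikes the glass column or its stand with over 25 N (contact force between long_rod and stand above 25 N).
It fails at once if the robot itself knocks the stand (contact force between any of the fingers, the arm and stand above 15 N).
It fails at once if the short rod is taken or knocked out of the rack (distance of short_rod from where it was at the start of the episode above 0.02 m or angle between short_rod's own z axis and vertical above 0.2 rad).
It fails at once if the beaker is tipped (angle between beaker's own z axis and vertical above 0.4 rad).
It fails at once if a bystanding specimen cup is shoved or tipped (distance of specimen_cup from where it was at the start of the episode above 0.03 m or angle between specimen_cup's own z axis and vertical above 0.4 rad).
It also fails if it takes over 56 s, if anything falls off the work surface, if the arm or the gripper's body presses on something with over 40 N, if the wrist force passes 120 N, or if a joint passes its speed limit or range.

## Working session

There is one attempt and no reset: what is moved stays moved. The work goes in short steps, Python scripts to look and compute and a shell command to move; the robot and the scene stay as the last step left them, time stands still between calls to the robot, and variables do not carry over. Pictures are saved under pics/ and viewed, about 8 in all and at most 12, crops included, and the job is handed in when it is done.

```bash
mkdir -p pics
cat > h.py <<'E'
import numpy as np, cv2
from scipy.spatial.transform import Rotation as R
from workcell import robot
def cap(n):
    c=robot.capture(n); np.savez('pics/%s.npz'%n,**{k:np.array(v) for k,v in c.items()}); return c
def ld(n): return dict(np.load('pics/%s.npz'%n))
def rot(q): return R.from_quat([q[1],q[2],q[3],q[0]])
def pt(c,u,v,d=None):
    u=np.asarray(u,float);v=np.asarray(v,float)
    if d is None: d=c['z_map'][v.astype(int),u.astype(int)]
    p=np.stack([(u-c['cx'])/c['fx']*d,-(v-c['cy'])/c['fy']*d,-d*np.ones_like(u)],-1)
    return rot(c['orientation']).apply(p.reshape(-1,3)).reshape(p.shape)+c['position']
def cloud(c):
    v,u=np.mgrid[:420,:560]; return pt(c,u,v)
def proj(c,P):
    p=rot(c['orientation']).inv().apply(np.array(P)-c['position'])
    return c['cx']+c['fx']*p[...,0]/-p[...,2], c['cy']-c['fy']*p[...,1]/-p[...,2]
def save(c,name,box=None,s=1):
    im=c['pixels'][:,:,::-1]
    if box: im=im[box[1]:box[3],box[0]:box[2]]
    cv2.imwrite('pics/'+name,cv2.resize(im,None,fx=s,fy=s,interpolation=cv2.INTER_CUBIC))
E
python3 - <<'E'
from h import *
a=cap('side');b=cap('top')
im=np.vstack([a['pixels'],b['pixels']])
cv2.imwrite('pics/s1.png',cv2.resize(a['pixels'][:,:,::-1],(784,588)))
cv2.imwrite('pics/t1.png',cv2.resize(b['pixels'][:,:,::-1],(784,588)))
for c in(a,b):print(c['position'],rot(c['orientation']).as_matrix().round(2).tolist(),c['fx'],c['cx'])
print([k for k in a]); s=robot.get_state();print(s)
E
```

```text
[ 0.47467993 -0.67162547  0.67269597] [[1.0, -0.03, 0.05], [0.05, 0.65, -0.76], [-0.01, 0.76, 0.65]] 416.2130140685304 281.19287418649543
[ 0.31499439 -0.00257308  1.15491338] [[0.01, 0.99, -0.11], [-1.0, 0.01, -0.0], [-0.0, 0.11, 0.99]] 413.266425691895 273.56451750328813
['pixels', 'z_map', 'fx', 'fy', 'cx', 'cy', 'position', 'orientation']
{'clock': 0.1, 'q': array([-1.31093013e+00,  2.64674753e-01,  1.60528200e+00, -2.76000408e-05,
        1.27370106e+00, -3.69066437e-02]), 'joint_vel': array([ 0.0025658 , -0.00124273, -0.00345035,  0.00018722, -0.00213979,
       -0.0008568 ]), 'joint_torque': array([ 3.80472184e-04, -5.16705716e+01, -3.68591166e+01, -7.48839352e-05,
        6.31367991e-03, -3.29175816e-05]), 'eef_pos': array([ 0.19720375, -0.64483704,  0.23006453]), 'tool_rot': array([-1.02470057e-03,  9.89009794e-01,  1.47846410e-01, -1.27982648e-04]), 'wrist_force': array([ 0.01547812, -0.697791  , -0.24102476]), 'ft_torque': array([ 0.03644495, -0.01950537, -0.06556271]), 'gripper_width': 0.08508790323904324}
```

View pics/s1.png

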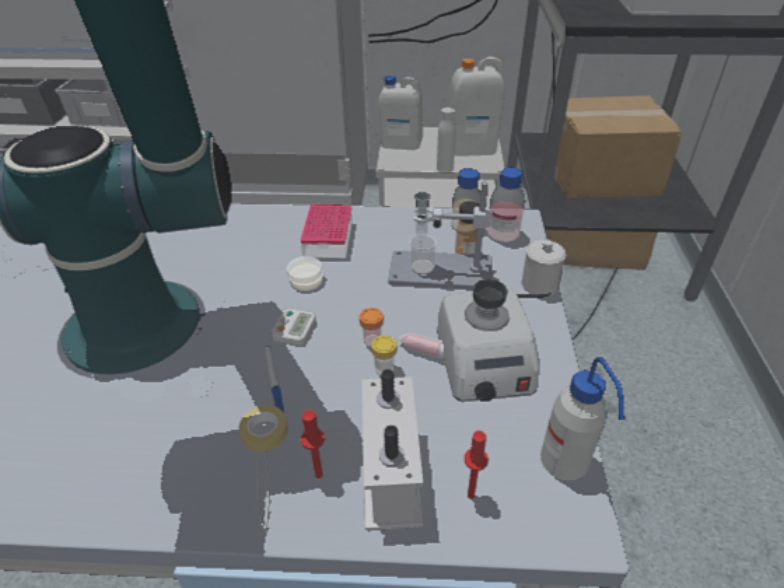

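View pics/t1.png

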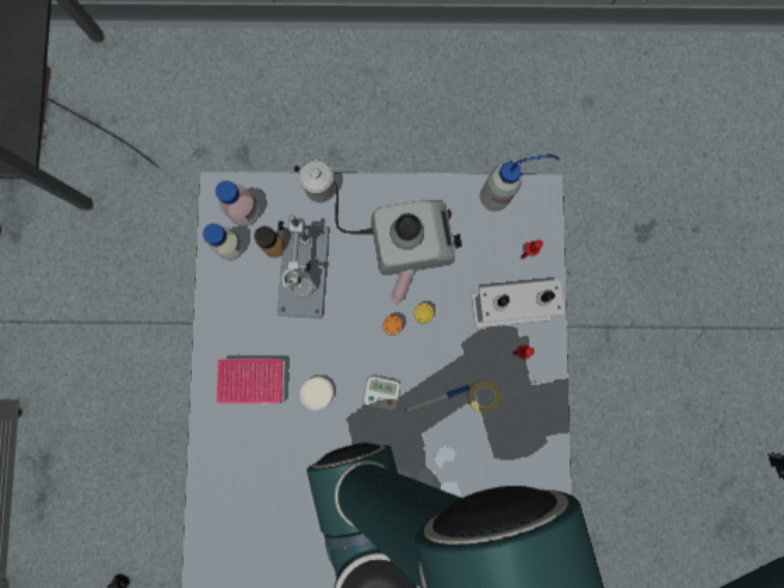

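The scene: two black-handled rods hang in the white rack at side (388,385) and (391,442). Two red look-alikes stand at (312,440) and (477,460), to be left alone. The stand is at about (430,240). I still need to work out which rack rod is the long one.

Run:
```python
from h import *
a=ld('side');b=ld('top');w=cap('wrist')
A=cloud(a)
k=784/560
for n,u,v in [('farrod',388,374),('nearrod',391,430),('plate1',368,384),('plate2',408,383),('plate3',372,480),('plate4',415,478),('lid',384,345),('beaker',422,255),('coltop',422,196),('clamp',437,223),('post',482,215),('red1',310,416),('red2',478,436)]:
    print(n,pt(a,u/k,v/k).round(3))
B=cloud(b)
for n,u,v in [('r1',503,300),('r2',547,296),('post',296,224),('col',292,278),('base1',283,312),('base2',322,312),('base3',326,232)]:
    print(n,pt(b,u/k,v/k).round(3))
m=(abs(A[...,2]-.1)<.003)&(A[...,1]<-.2)&(A[...,0]>.4)&(A[...,0]<.65)&(A[...,1]>-.55)
m[:260]=0
P=A[m][:,:2].astype(np.float32);print(len(P),cv2.minAreaRect(P*1000))
print(w['position'],rot(w['orientation']).as_matrix().round(2).tolist())
top=cv2.resize(a['pixels'][250:385,190:370,::-1],(540,405),interpolation=3)
wr=cv2.resize(w['pixels'][:,:,::-1],(540,405))
cc=cv2.resize(a['pixels'][125:215,260:380,::-1],(260*2,390),interpolation=3)
im=np.zeros((600,800,3),np.uint8)
im[:300,:400]=cv2.resize(top,(400,300));im[:300,400:]=cv2.resize(wr,(400,300));im[300:,:400]=cv2.resize(cc,(400,300))
im[300:,400:]=cv2.resize(b['pixels'][185:245,325:415,::-1],(400,300),interpolation=3)
cv2.imwrite('pics/m2.png',im)
```

```text
farrod [ 0.439 -0.219  0.149]
nearrod [ 0.447 -0.298  0.15 ]
plate1 [ 0.412 -0.193  0.099]
plate2 [ 0.462 -0.191  0.1  ]
plate3 [ 0.428 -0.328  0.099]
plate4 [ 0.475 -0.324  0.1  ]
lid [ 0.424 -0.085  0.057]
beaker [0.476 0.135 0.055]
coltop [0.473 0.17  0.153]
clamp [0.499 0.128 0.127]
post [0.573 0.141 0.136]
red1 [ 0.352 -0.266  0.126]
red2 [ 0.543 -0.285  0.126]
r1 [ 0.435 -0.21   0.151]
r2 [ 0.443 -0.287  0.148]
post [0.566 0.154 0.158]
col [0.475 0.165 0.121]
base1 [0.424 0.198 0.013]
base2 [0.425 0.122 0.009]
base3 [0.586 0.116 0.013]
2227 ((530.3557739257812, -257.3769836425781), (237.9921112060547, 136.12832641601562), 5.333581924438477)
[ 0.2755571  -0.62225357  0.37305271] [[0.29, 0.91, 0.3], [-0.96, 0.28, 0.09], [0.0, -0.32, 0.95]]
```

View pics/m2.png

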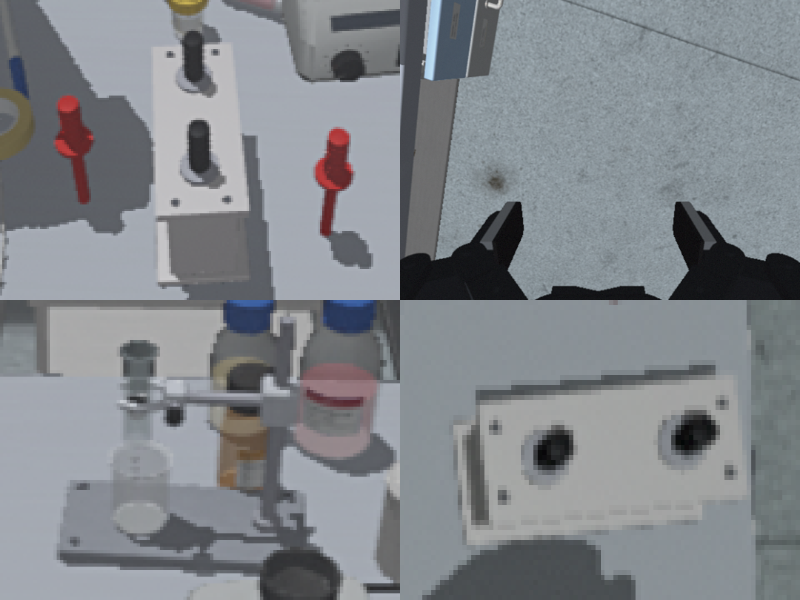

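Side and top views can't show which rod is long, because the plate hides the shanks. I'll bring the wrist camera to the rack's -x side to look under it, and turn the tool so the jaws open along the rack's short side.

```bash
cat >> h.py <<'E'
def togo(x,y,z,yaw):
    """tool-frame deltas (mm, deg); yaw = world angle of tool x"""
    s=robot.get_state(); M=rot(s['tool_rot']).as_matrix()
    d=M.T@(np.array([x,y,z])-s['eef_pos'])*1000
    cur=np.degrees(np.arctan2(M[1,0],M[0,0]))
    print('t',round(s['clock'],2),'pos',s['eef_pos'].round(4),'yaw',cur.round(1),'tool d',d.round(1),'dyaw',round(-(yaw-cur),1),'F',np.round(s['wrist_force'],1),'w',round(s['gripper_width']*1000,1),'tilt',np.degrees(np.arccos(-M[2,2])).round(2))
E
python3 -m inch '[{"x":17,"y":-33},{"x":17,"y":-33},{"x":17,"y":-33},{"x":17,"y":-33},{"x":17,"y":-33},{"x":17,"y":-33},{"x":17,"y":-33},{"x":17,"y":-33}]'
python3 -m inch '[{"yaw":-7},{"yaw":-7},{"yaw":-7},{"yaw":-7},{"yaw":-7},{"yaw":-7},{"yaw":-7},{"yaw":-7}]'
python3 -m inch '[{"yaw":-7},{"yaw":-4},{"hand":45},{"hand":45}]'
python3 - <<'E'
from h import *
togo(.25,-.35,.23,84)
w=cap('wrist')
A=cloud(ld('side'))
m=np.zeros((420,560),bool);m[262:350,250:305]=1
m&=abs(A[...,2]-.1)<.003
P=A[m][:,:2].astype(np.float32);print(len(P),cv2.minAreaRect(P*1000))
save(w,'w1.png',s=1.4)
print(proj(w,[[.439,-.219,.15],[.447,-.298,.15]]))
E
```

```text
t 0.15 pos [ 0.1972 -0.6449  0.2302] yaw 17.0 tool d [ 136.7 -266.6    0.7] dyaw -67.0 F [ 0.5 -0.5  0.2] w 85.6 tilt 0.1
2369 ((443.1224060058594, -257.9188232421875), (64.04068756103516, 151.4387664794922), 6.1284894943237305)
(array([-715.55458837, -458.14312443]), array([-758.64662042, -680.851302  ]))schema error: expected keys x, y, z, yaw, hand
schema error: expected keys x, y, z, yaw, hand
schema error: expected keys x, y, z, yaw, hand
```

View pics/w1.png

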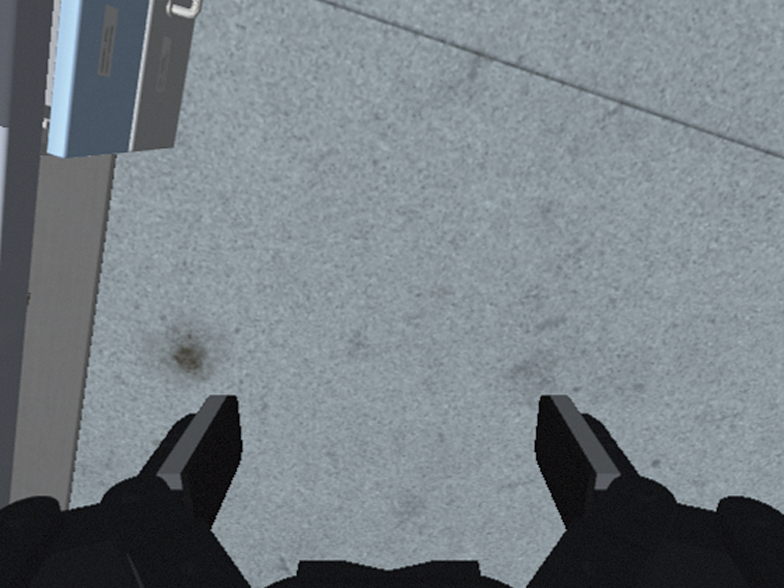

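Nothing moved: every row needs all five keys. The wrist picture shows only the floor. The rack's centre is (0.443, -0.258) with yaw 6.1°, so the tool yaw wanted is 96°.

```bash
python3 -m inch '[{"x":17,"y":-33,"z":0,"yaw":0,"hand":45},{"x":17,"y":-33,"z":0,"yaw":0,"hand":45},{"x":17,"y":-33,"z":0,"yaw":0,"hand":45},{"x":17,"y":-33,"z":0,"yaw":0,"hand":45},{"x":17,"y":-33,"z":0,"yaw":0,"hand":45},{"x":17,"y":-33,"z":0,"yaw":0,"hand":45},{"x":17,"y":-33,"z":0,"yaw":0,"hand":45},{"x":17,"y":-33,"z":0,"yaw":0,"hand":45}]'
python3 -m inch '[{"x":0,"y":0,"z":0,"yaw":-7,"hand":45},{"x":0,"y":0,"z":0,"yaw":-7,"hand":45},{"x":0,"y":0,"z":0,"yaw":-7,"hand":45},{"x":0,"y":0,"z":0,"yaw":-7,"hand":45},{"x":0,"y":0,"z":0,"yaw":-7,"hand":45},{"x":0,"y":0,"z":0,"yaw":-7,"hand":45},{"x":0,"y":0,"z":0,"yaw":-7,"hand":45},{"x":0,"y":0,"z":0,"yaw":-7,"hand":45}]'
python3 -m inch '[{"x":0,"y":0,"z":0,"yaw":-7,"hand":45},{"x":0,"y":0,"z":0,"yaw":-7,"hand":45},{"x":0,"y":0,"z":0,"yaw":-7,"hand":45},{"x":0,"y":0,"z":0,"yaw":-2,"hand":45},{"x":0,"y":0,"z":0,"yaw":0,"hand":45}]'
python3 - <<'E'
from h import *
togo(.25,-.35,.23,96)
w=cap('wrist')
save(w,'w2.png',s=1.4)
print(proj(w,[[.439,-.219,.15],[.447,-.298,.15],[.439,-.219,.022],[.447,-.298,.022]]))
E
```

```text
clock: 0.87
eef_pos: [0.2501, -0.3514, 0.231]
tool_rot: [-0.0, 0.989, 0.148, 0.0]
wrist_force: [1.2, 0.1, -0.0]
gripper_width: 0.0451
clock: 1.53
eef_pos: [0.2502, -0.3531, 0.2312]
tool_rot: [-0.0, 0.802, 0.597, 0.0]
wrist_force: [0.4, 0.5, 0.0]
gripper_width: 0.0451
clock: 1.95
eef_pos: [0.2501, -0.3531, 0.2312]
tool_rot: [-0.0, 0.669, 0.743, 0.0]
wrist_force: [-0.1, 0.3, -0.1]
gripper_width: 0.045
t 1.95 pos [ 0.2501 -0.3531  0.2312] yaw 96.0 tool d [3.1 0.2 1.2] dyaw 0.0 F [-0.1  0.3 -0.1] w 45.0 tilt 0.01
(array([643.21029684, 602.03631002, 505.72735139, 488.82876603]), array([ 24.69145572, 167.218239  ,  48.63035812, 139.82085346]))
```

View pics/w2.png

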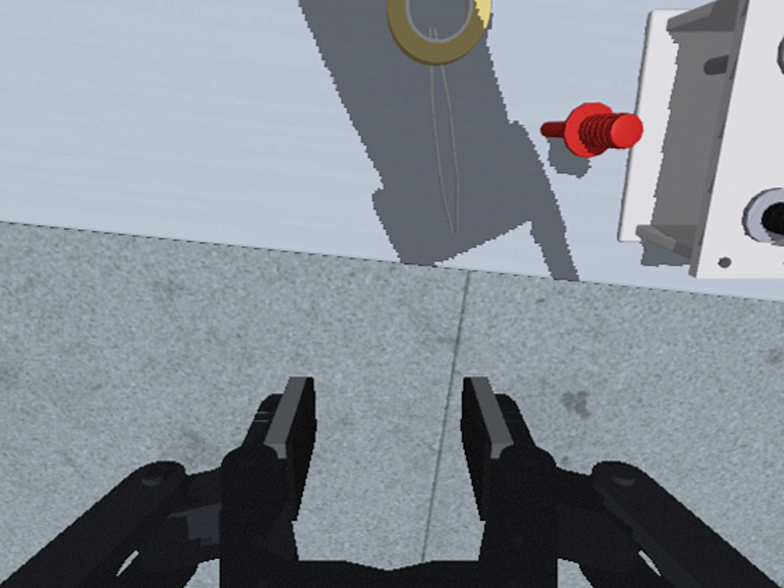

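Under the plate the far rod's tip is visible at (712,66), where a 78 mm shank should end (predicted (708,68)). At the near rod's predicted tip, (684,196), there is nothing. So the long rod is the far one, at about (0.439, -0.219). The near rod is the short one, and the red pin at (600,130) is a look-alike. Next I'll hover over the long rod.

```bash
python3 -m inch '[{"x":19,"y":33.6,"z":0,"yaw":0,"hand":45},{"x":19,"y":33.6,"z":0,"yaw":0,"hand":45},{"x":19,"y":33.6,"z":0,"yaw":0,"hand":45},{"x":19,"y":33.6,"z":0,"yaw":0,"hand":45},{"x":19,"y":33.6,"z":0,"yaw":0,"hand":45},{"x":19,"y":33.6,"z":0,"yaw":0,"hand":45},{"x":0,"y":0,"z":0,"yaw":0,"hand":45},{"x":0,"y":0,"z":0,"yaw":0,"hand":45}]'
cat >> h.py <<'E'
def tops(c,box,z0,z1):
    A=cloud(c); m=(A[...,2]>z0)&(A[...,2]<z1)&(A[...,0]>box[0])&(A[...,0]<box[1])&(A[...,1]>box[2])&(A[...,1]<box[3])&(c['z_map']>0)
    P=A[m]; print('n',len(P),'med',np.median(P,0).round(4)); 
    if len(P)>3: print('circ',cv2.minEnclosingCircle((P[:,:2]*1000).astype(np.float32)),'mean',P.mean(0).round(4))
    return m
E
python3 - <<'E'
from h import *
w=cap('wrist')
tops(w,(.41,.47,-.25,-.19),.143,.156)
tops(w,(.41,.47,-.25,-.19),.1025,.108)
tops(ld('side'),(.41,.47,-.25,-.19),.143,.156)
tops(ld('top'),(.41,.47,-.25,-.19),.143,.156)
A=cloud(w);m=abs(A[...,2]-.1)<.003
m&=(A[...,0]>.39)&(A[...,0]<.5)
P=A[m][:,:2].astype(np.float32);print(cv2.minAreaRect(P*1000),P.min(0),P.max(0))
togo(.439,-.219,.108,96)
# column: rim from side/top
for n in('side','top'):
    c=ld(n);B=cloud(c);m=(abs(B[...,0]-.474)<.03)&(abs(B[...,1]-.165)<.035)&(B[...,2]>.1)
    P=B[m];print(n,len(P),np.percentile(P[:,2],[50,90,98,100]).round(4) if len(P) else '')
    m2=m&(B[...,2]>.145);print(B[m2].round(3).tolist()[:30])
E
```

```text
clock: 2.67
eef_pos: [0.44, -0.2174, 0.2311]
tool_rot: [-0.0, 0.668, 0.744, -0.0]
wrist_force: [-0.7, 0.4, 1.3]
gripper_width: 0.0449
n 470 med [ 0.4395 -0.2161  0.1492]
circ ((439.5083312988281, -217.03286743164062), 7.917324542999268) mean [ 0.4395 -0.2162  0.1488]
n 562 med [ 0.4385 -0.2114  0.1054]
circ ((441.36328125, -218.96994018554688), 35.32868957519531) mean [ 0.4393 -0.2126  0.1053]
n 74 med [ 0.439  -0.2206  0.1486]
circ ((438.4383239746094, -218.81394958496094), 8.227191925048828) mean [ 0.4388 -0.2202  0.1483]
n 33 med [ 0.4355 -0.2139  0.1486]
circ ((435.4076232910156, -213.63446044921875), 7.527397632598877) mean [ 0.4349 -0.2132  0.1487]
((444.1740417480469, -257.36944580078125), (64.16634368896484, 150.9388885498047), 6.236317157745361) [ 0.40419888 -0.33568898] [ 0.48394558 -0.1791444 ]
t 2.72 pos [ 0.4389 -0.2182  0.231 ] yaw 96.1 tool d [-8.00e-01  1.00e-01  1.23e+02] dyaw 0.1 F [-0.  -0.6 -0.2] w 45.0 tilt 0.07
side 338 [0.1313 0.1581 0.1602 0.1618]
[[0.467, 0.171, 0.16], [0.47, 0.174, 0.158], [0.472, 0.173, 0.159], [0.474, 0.168, 0.162], [0.477, 0.172, 0.16], [
[... 583 characters left out ...]
592 0.1618 0.1632]
[[0.483, 0.17, 0.161], [0.483, 0.168, 0.159], [0.483, 0.165, 0.159], [0.483, 0.163, 0.159], [0.483, 0.16, 0.161], [0.483, 0.158, 0.16], [0.481, 0.173, 0.159], [0.481, 0.17, 0.158], [0.481, 0.168, 0.158], [0.481, 0.166, 0.157], [0.481, 0.164, 0.155], [0.48, 0.16, 0.161], [0.481, 0.158, 0.158], [0.481, 0.155, 0.159], [0.478, 0.175, 0.159], [0.478, 0.173, 0.157], [0.478, 0.17, 0.159], [0.479, 0.169, 0.152], [0.479, 0.166, 0.153], [0.48, 0.164, 0.149], [0.479, 0.161, 0.153], [0.479, 0.158, 0.156], [0.478, 0.155, 0.161], [0.478, 0.153, 0.161], [0.475, 0.174, 0.162], [0.476, 0.173, 0.156], [0.477, 0.171, 0.152], [0.477, 0.169, 0.15], [0.477, 0.159, 0.149], [0.476, 0.156, 0.155]]
```

The rod matches the TCP position within 1 mm, with the handle top at 0.149. I'll lower 121 mm, close, and lift slightly.

```bash
python3 -m inch '[{"x":0,"y":0,"z":35,"yaw":0,"hand":45},{"x":0,"y":0,"z":35,"yaw":0,"hand":45},{"x":0,"y":0,"z":30,"yaw":0,"hand":45},{"x":0,"y":0,"z":21,"yaw":0,"hand":45},{"x":0,"y":0,"z":0,"yaw":0,"hand":45},{"x":0,"y":0,"z":0,"yaw":0,"hand":8},{"x":0,"y":0,"z":0,"yaw":0,"hand":8},{"x":0,"y":0,"z":0,"yaw":0,"hand":8}]'
python3 -m inch '[{"x":0,"y":0,"z":0,"yaw":0,"hand":8},{"x":0,"y":0,"z":0,"yaw":0,"hand":8},{"x":0,"y":0,"z":0,"yaw":0,"hand":8}]'
python3 -m inch '[{"x":0,"y":0,"z":-8,"yaw":0,"hand":8},{"x":0,"y":0,"z":-20,"yaw":0,"hand":8},{"x":0,"y":0,"z":0,"yaw":0,"hand":8},{"x":0,"y":0,"z":0,"yaw":0,"hand":8}]'
```

```text
clock: 3.38
eef_pos: [0.44, -0.2202, 0.1126]
tool_rot: [0.002, 0.67, 0.743, 0.0]
wrist_force: [-0.2, -0.2, -0.9]
gripper_width: 0.0143
clock: 3.63
eef_pos: [0.4401, -0.2199, 0.1124]
tool_rot: [0.002, 0.669, 0.743, 0.0]
wrist_force: [-1.9, -1.6, 6.8]
gripper_width: 0.0148
clock: 3.97
eef_pos: [0.4398, -0.2191, 0.1395]
tool_rot: [0.001, 0.669, 0.743, 0.0]
wrist_force: [0.3, 0.2, -1.0]
gripper_width: 0.0143
```

The rod is held: Fz is -1 N, its weight, and the width is stable. I'll lift it clear, carry it at tip height 0.21, and stop short of the column so the wrist camera looks down the bore.

```bash
python3 -m inch '[{"x":0,"y":0,"z":-32,"yaw":0,"hand":8},{"x":0,"y":0,"z":-32,"yaw":0,"hand":8},{"x":0,"y":0,"z":-32,"yaw":0,"hand":8},{"x":0,"y":0,"z":-32,"yaw":0,"hand":8},{"x":0,"y":0,"z":-32,"yaw":0,"hand":8},{"x":0,"y":0,"z":0,"yaw":0,"hand":8}]'
python3 -m inch '[{"x":33,"y":7,"z":0,"yaw":0,"hand":8},{"x":33,"y":7,"z":0,"yaw":0,"hand":8},{"x":33,"y":7,"z":0,"yaw":0,"hand":8},{"x":33,"y":7,"z":0,"yaw":0,"hand":8},{"x":33,"y":7,"z":0,"yaw":0,"hand":8},{"x":33,"y":7,"z":0,"yaw":0,"hand":8},{"x":33,"y":7,"z":0,"yaw":0,"hand":8},{"x":33,"y":7,"z":0,"yaw":0,"hand":8}]'
python3 -m inch '[{"x":31,"y":8,"z":0,"yaw":0,"hand":8},{"x":0,"y":0,"z":0,"yaw":0,"hand":8},{"x":0,"y":0,"z":0,"yaw":0,"hand":8}]'
python3 - <<'E'
from h import *
w=cap('wrist');s=cap('side');t=cap('top')
togo(.474,.165,.30,96)
for n,c in(('w',w),('s',s),('t',t)):
    print(n);tops(c,(.45,.50,.14,.19),.155,.168)
p=robot.get_state()['eef_pos']
print('tip',proj(w,[p-[0,0,.0904]]),'col',proj(w,[[.474,.165,.16]]),'tipside',proj(s,[p-[0,0,.0904]]))
u,v=proj(s,[p-[0,0,.0904]]);u=int(u[0]);v=int(v[0])
im=np.hstack([cv2.resize(w['pixels'],(540,405)),np.zeros((405,260,3),np.uint8)])
b=s['pixels'][v-80:v+80,u-50:u+54];im[:,540:]=cv2.resize(b,(260,405),interpolation=2)
cv2.imwrite('pics/c1.png',im[:,:,::-1]);print(u,v)
E
```

```text
clock: 4.47
eef_pos: [0.4418, -0.2201, 0.305]
tool_rot: [0.005, 0.669, 0.743, 0.001]
wrist_force: [0.6, -1.3, -0.8]
gripper_width: 0.0144
clock: 5.13
eef_pos: [0.466, 0.0515, 0.2967]
tool_rot: [-0.001, 0.669, 0.743, -0.001]
wrist_force: [0.9, -0.2, -1.3]
gripper_width: 0.0142
clock: 5.38
eef_pos: [0.4708, 0.0828, 0.2966]
tool_rot: [-0.001, 0.668, 0.744, -0.001]
wrist_force: [-0.8, 0.1, -1.8]
gripper_width: 0.0147
t 5.53 pos [0.4711 0.0805 0.2973] yaw 96.0 tool d [83.8 11.6 -2.7] dyaw -0.0 F [ 0.5 -0.8 -1.6] w 14.2 tilt 0.1
w
n 593 med [0.4752 0.1609 0.1597]
circ ((474.9266052246094, 160.44493103027344), 13.788919448852539) mean [0.4751 0.1606 0.1592]
s
n 42 med [0.477  0.1567 0.159 ]
circ ((475.0378112792969, 159.16041564941406), 14.63524341583252) mean [0.4749 0.1572 0.1586]
t
n 52 med [0.4733 0.1662 0.1591]
circ ((470.8480529785156, 163.5137481689453), 13.667380332946777) mean [0.4721 0.1649 0.1591]
tip (array([276.58227874]), array([218.24138242])) col (array([293.40465774]), array([86.8145254])) tipside (array([300.32289815]), array([140.39454108]))
300 140
```

View pics/c1.png

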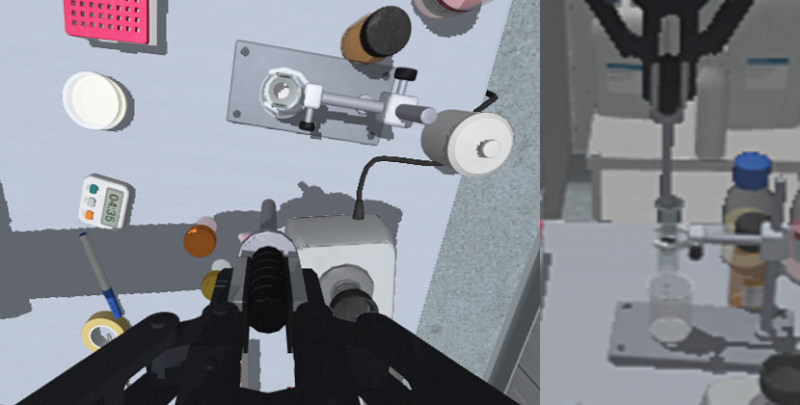

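The wrist view shows the column rim at (283,93), radius 13.8 mm as it should be, at world (0.4749, 0.1604, 0.160). The plug is visible in the bore. The rod in hand hangs straight, with its tip at (268,203). Applying the rod-to-TCP offset from the pick, the TCP target is (0.475, 0.158). I'll stop with the tip about 8 mm above the rim and check.

```bash
python3 -m inch '[{"x":25.5,"y":4,"z":0,"yaw":0,"hand":8},{"x":25.5,"y":4,"z":0,"yaw":0,"hand":8},{"x":25.5,"y":4,"z":0,"yaw":0,"hand":8},{"x":0,"y":0,"z":20,"yaw":0,"hand":8},{"x":0,"y":0,"z":19,"yaw":0,"hand":8},{"x":0,"y":0,"z":0,"yaw":0,"hand":8},{"x":0,"y":0,"z":0,"yaw":0,"hand":8}]'
python3 - <<'E'
from h import *
w=cap('wrist');s=cap('side')
togo(.475,.158,.258,96)
p=robot.get_state()['eef_pos'];tip=p-[0,0,.0904]
u,v=proj(s,tip);uw,vw=proj(w,tip);print(u,v,uw,vw)
u=int(u);v=int(v);uw=int(uw);vw=int(vw)
a=cv2.resize(s['pixels'][v-30:v+30,u-40:u+40],(800,600)[:1]+(600,),interpolation=2)[:,200:600]
b=cv2.resize(w['pixels'][vw-75:vw+75,uw-50:uw+50],(400,600),interpolation=2)
cv2.imwrite('pics/c2.png',np.hstack([a,b])[:,:,::-1]);
E
```

```text
clock: 6.12
eef_pos: [0.4747, 0.1572, 0.2579]
tool_rot: [-0.001, 0.67, 0.743, -0.002]
wrist_force: [-0.2, 0.5, -0.7]
gripper_width: 0.0144
t 6.22 pos [0.4761 0.1578 0.2602] yaw 95.9 tool d [ 0.4 -1.1  2.2] dyaw -0.1 F [ 0.2  0.2 -0.5] w 14.4 tilt 0.06
302.77142142266024 136.40995726782518 278.8763256907763 215.05186145904966
```

View pics/c2.png

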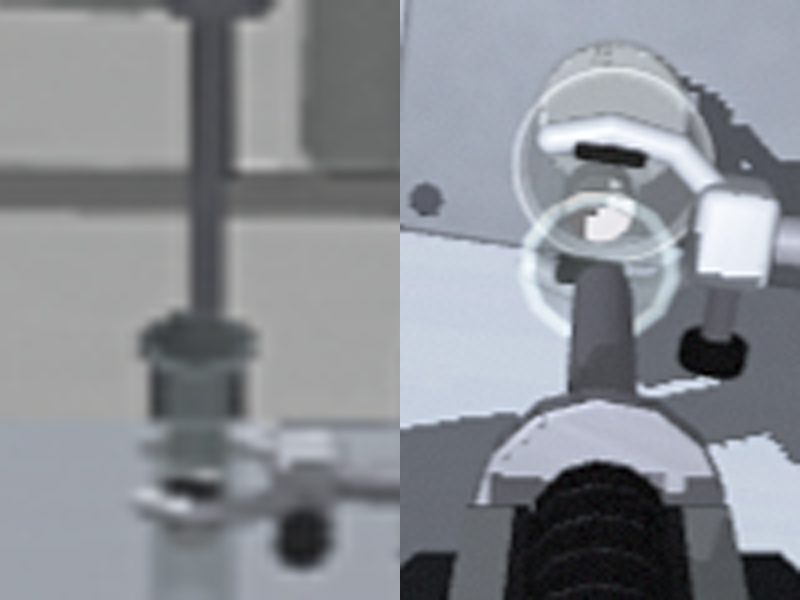

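The tip is just above the mouth. In the side crop the rod is at u≈207 against the rim centre at 199 (10 px per camera pixel, about 2 mm in +x). The wrist crop shows it centred in x and perhaps 1.5 mm low in y. I'll split the difference with a 0.7 mm trim each way and enter gently.

```bash
python3 -m inch '[{"x":0.8,"y":-0.6,"z":0,"yaw":0,"hand":8},{"x":0,"y":0,"z":3,"yaw":0,"hand":8},{"x":0,"y":0,"z":3,"yaw":0,"hand":8},{"x":0,"y":0,"z":3,"yaw":0,"hand":8},{"x":0,"y":0,"z":3,"yaw":0,"hand":8},{"x":0,"y":0,"z":3,"yaw":0,"hand":8}]'
python3 -m inch '[{"x":0,"y":0,"z":2,"yaw":0,"hand":8},{"x":0,"y":0,"z":2,"yaw":0,"hand":8},{"x":0,"y":0,"z":2,"yaw":0,"hand":8},{"x":0,"y":0,"z":2,"yaw":0,"hand":8}]'
```

```text
clock: 6.72
eef_pos: [0.4747, 0.1594, 0.2439]
tool_rot: [-0.0, 0.669, 0.743, -0.0]
wrist_force: [-0.1, 0.6, -0.8]
gripper_width: 0.0145
clock: 7.05
eef_pos: [0.4748, 0.1594, 0.2361]
tool_rot: [-0.0, 0.669, 0.743, -0.0]
wrist_force: [0.2, 0.7, -1.8]
gripper_width: 0.0147
```

```bash
python3 -m inch '[{"x":0,"y":0,"z":2,"yaw":0,"hand":8},{"x":0,"y":0,"z":2,"yaw":0,"hand":8},{"x":0,"y":0,"z":2,"yaw":0,"hand":8}]'
```

```text
clock: 7.3
eef_pos: [0.4749, 0.1594, 0.2301]
tool_rot: [0.0, 0.669, 0.743, 0.0]
wrist_force: [-0.3, -0.4, -2.1]
gripper_width: 0.0137
```

The entry is clean, with the tip about 20 mm into the bore. I'll keep going down while watching the force.

```bash
python3 -m inch '[{"x":0,"y":0,"z":2,"yaw":0,"hand":8},{"x":0,"y":0,"z":2,"yaw":0,"hand":8},{"x":0,"y":0,"z":2,"yaw":0,"hand":8},{"x":0,"y":0,"z":2,"yaw":0,"hand":8},{"x":0,"y":0,"z":2,"yaw":0,"hand":8}]'
python3 -m inch '[{"x":0,"y":0,"z":2,"yaw":0,"hand":8},{"x":0,"y":0,"z":2,"yaw":0,"hand":8},{"x":0,"y":0,"z":2,"yaw":0,"hand":8},{"x":0,"y":0,"z":2,"yaw":0,"hand":8},{"x":0,"y":0,"z":2,"yaw":0,"hand":8}]'
```

```text
clock: 7.72
eef_pos: [0.4749, 0.1594, 0.2201]
tool_rot: [0.0, 0.669, 0.743, 0.0]
wrist_force: [0.1, 0.6, -0.7]
gripper_width: 0.0144
clock: 8.13
eef_pos: [0.4751, 0.1595, 0.2107]
tool_rot: [0.0, 0.669, 0.743, 0.0]
wrist_force: [-2.0, 0.0, 7.7]
gripper_width: 0.0143
```

The rod is on the plug, with +7.7 N. I'll push on.

```bash
python3 -m inch '[{"x":0,"y":0,"z":2,"yaw":0,"hand":8},{"x":0,"y":0,"z":2,"yaw":0,"hand":8},{"x":0,"y":0,"z":2,"yaw":0,"hand":8},{"x":0,"y":0,"z":2,"yaw":0,"hand":8},{"x":0,"y":0,"z":2,"yaw":0,"hand":8}]'
python3 -m inch '[{"x":0,"y":0,"z":2,"yaw":0,"hand":8},{"x":0,"y":0,"z":2,"yaw":0,"hand":8},{"x":0,"y":0,"z":2,"yaw":0,"hand":8},{"x":0,"y":0,"z":2,"yaw":0,"hand":8},{"x":0,"y":0,"z":2,"yaw":0,"hand":8}]'
```

```text
clock: 8.55
eef_pos: [0.4755, 0.1597, 0.2019]
tool_rot: [0.0, 0.669, 0.743, 0.001]
wrist_force: [-2.1, -0.8, 6.7]
gripper_width: 0.0147
clock: 8.97
eef_pos: [0.4755, 0.1597, 0.1919]
tool_rot: [0.0, 0.669, 0.743, 0.001]
wrist_force: [-2.7, -0.4, 7.5]
gripper_width: 0.0144
```

A steady side force of -2.5 N in x says the rod is rubbing on the +x wall, which agrees with the side view. I'll trim 0.8 mm and continue.

```bash
python3 -m inch '[{"x":0,"y":-0.8,"z":1,"yaw":0,"hand":8},{"x":0,"y":0,"z":2,"yaw":0,"hand":8},{"x":0,"y":0,"z":2,"yaw":0,"hand":8},{"x":0,"y":0,"z":1,"yaw":0,"hand":8}]'
python3 -m inch '[{"x":0,"y":0,"z":1,"yaw":0,"hand":8},{"x":0,"y":0,"z":1,"yaw":0,"hand":8},{"x":0,"y":0,"z":1,"yaw":0,"hand":8},{"x":0,"y":0,"z":1,"yaw":0,"hand":8},{"x":0,"y":0,"z":0,"yaw":0,"hand":8}]'
python3 - <<'E'
from h import *
w=cap('wrist');s=cap('side')
p=robot.get_state()['eef_pos']
print('collar underside est',p[2]-.0124)
uw,vw=map(int,proj(w,p-[0,0,.0124]))
u,v=map(int,proj(s,p-[0,0,.0124]));print(u,v,uw,vw)
a=cv2.resize(s['pixels'][v-25:v+50,u-25:u+25],(400,600),interpolation=2)
b=cv2.resize(w['pixels'][vw-110:vw+40,uw-50:uw+50],(400,600),interpolation=2)
cv2.imwrite('pics/c3.png',np.hstack([a,b])[:,:,::-1])
E
```

```text
clock: 9.3
eef_pos: [0.4752, 0.1596, 0.1861]
tool_rot: [0.001, 0.669, 0.743, 0.001]
wrist_force: [-1.0, 0.6, 7.0]
gripper_width: 0.0141
clock: 9.72
eef_pos: [0.4751, 0.1596, 0.1819]
tool_rot: [0.001, 0.669, 0.743, 0.001]
wrist_force: [-0.9, 0.7, 4.7]
gripper_width: 0.0147
collar underside est 0.16947273771122634
302 136 275 268
```

View pics/c3.png

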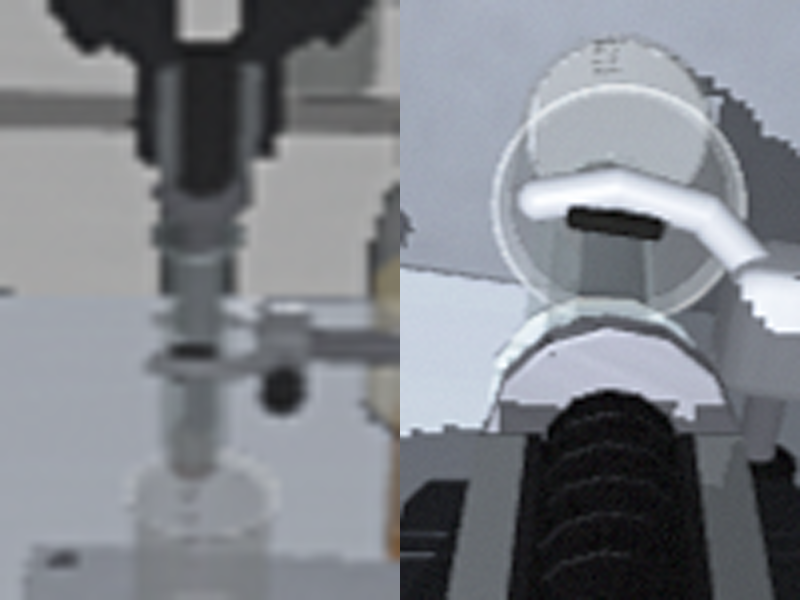

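The collar is just above the rim and still descending, and the rod is inside the column. About 8 mm remain by estimate. I'll go on with 1 mm steps; the force should drop when the plug falls, 3 mm before seating.

```bash
python3 -m inch '[{"x":0,"y":0,"z":1,"yaw":0,"hand":8},{"x":0,"y":0,"z":1,"yaw":0,"hand":8},{"x":0,"y":0,"z":1,"yaw":0,"hand":8}]' | grep -E "eef|force"
python3 -m inch '[{"x":0,"y":0,"z":0.7,"yaw":0,"hand":8},{"x":0,"y":0,"z":0.7,"yaw":0,"hand":8}]' | grep -E "eef|force"
```

```text
eef_pos: [0.4749, 0.1595, 0.1786]
wrist_force: [0.8, -0.5, -1.1]
eef_pos: [0.4739, 0.1592, 0.1755]
wrist_force: [-0.2, 0.5, -1.2]
```

The force went free at TCP 0.179, so the plug has dropped. Now half-millimetre steps to the seat.

```bash
python3 -m inch '[{"x":0,"y":0,"z":0.5,"yaw":0,"hand":8},{"x":0,"y":0,"z":0,"yaw":0,"hand":8}]' | grep -E "eef|force"
python3 -m inch '[{"x":0,"y":0,"z":0.5,"yaw":0,"hand":8},{"x":0,"y":0,"z":0,"yaw":0,"hand":8}]' | grep -E "eef|force"
```

```text
eef_pos: [0.4737, 0.1592, 0.1747]
wrist_force: [0.3, 0.0, -1.7]
eef_pos: [0.4739, 0.1592, 0.1746]
wrist_force: [-0.5, 0.0, -1.1]
```

```bash
python3 -m inch '[{"x":0,"y":0,"z":0.5,"yaw":0,"hand":8},{"x":0,"y":0,"z":0,"yaw":0,"hand":8}]' | grep -E "eef|force"
```

```text
eef_pos: [0.474, 0.1593, 0.1743]
wrist_force: [0.2, -0.4, -2.0]
```

```bash
python3 -m inch '[{"x":0,"y":0,"z":0.4,"yaw":0,"hand":8},{"x":0,"y":0,"z":0,"yaw":0,"hand":8}]' | grep -E "eef|force"
```

```text
eef_pos: [0.474, 0.1593, 0.1739]
wrist_force: [-0.6, -0.9, -0.2]
```

```bash
python3 -m inch '[{"x":0,"y":0,"z":0.5,"yaw":0,"hand":8},{"x":0,"y":0,"z":0,"yaw":0,"hand":8}]' | grep -E "eef|force"
```

```text
eef_pos: [0.474, 0.1592, 0.1734]
wrist_force: [0.3, -0.2, -1.7]
```

```bash
python3 -m inch '[{"x":0,"y":0,"z":0.5,"yaw":0,"hand":8},{"x":0,"y":0,"z":0,"yaw":0,"hand":8}]' | grep -E "eef|force"
```

```text
eef_pos: [0.474, 0.1593, 0.1729]
wrist_force: [-0.2, 0.3, -1.1]
```

```bash
python3 -m inch '[{"x":0,"y":0,"z":0.4,"yaw":0,"hand":8},{"x":0,"y":0,"z":0,"yaw":0,"hand":8}]' | grep -E "eef|force"
```

```text
eef_pos: [0.474, 0.1592, 0.1725]
wrist_force: [0.4, -0.2, -1.2]
```

```bash
python3 -m inch '[{"x":0,"y":0,"z":0.5,"yaw":0,"hand":8},{"x":0,"y":0,"z":0,"yaw":0,"hand":8}]' | grep -E "eef|force"
```

```text
eef_pos: [0.4741, 0.1593, 0.1723]
wrist_force: [-1.1, -0.3, 1.0]
```

```bash
python3 -m inch '[{"x":0,"y":0,"z":0.5,"yaw":0,"hand":8},{"x":0,"y":0,"z":0,"yaw":0,"hand":8}]' | grep -E "eef|force"
```

```text
eef_pos: [0.4741, 0.1593, 0.172]
wrist_force: [-1.1, -1.3, 2.9]
```

```bash
python3 -m inch '[{"x":0,"y":0,"z":0.5,"yaw":0,"hand":8},{"x":0,"y":0,"z":0,"yaw":0,"hand":8}]' | grep -E "eef|force"
```

```text
eef_pos: [0.4742, 0.1593, 0.1717]
wrist_force: [-2.6, -1.4, 5.5]
```

The seat is found at TCP 0.1723, and the contact force is now about 6.6 N. I'll press a little more and hold.

```bash
python3 -m inch '[{"x":0,"y":0,"z":0.5,"yaw":0,"hand":8},{"x":0,"y":0,"z":0.4,"yaw":0,"hand":8},{"x":0,"y":0,"z":0,"yaw":0,"hand":8},{"x":0,"y":0,"z":0,"yaw":0,"hand":8}]' | grep -E "eef|force"
python3 - <<'E'
from h import *
s=cap('side');p=robot.get_state();print(p['wrist_force'],p['clock'])
save(s,'c4.png',(265,110,345,210),6)
E
```

```text
eef_pos: [0.4742, 0.1593, 0.1714]
wrist_force: [-2.8, -1.6, 8.0]
[-3.95687848 -0.71503879  7.79198156] 12.2833
```

View pics/c4.png

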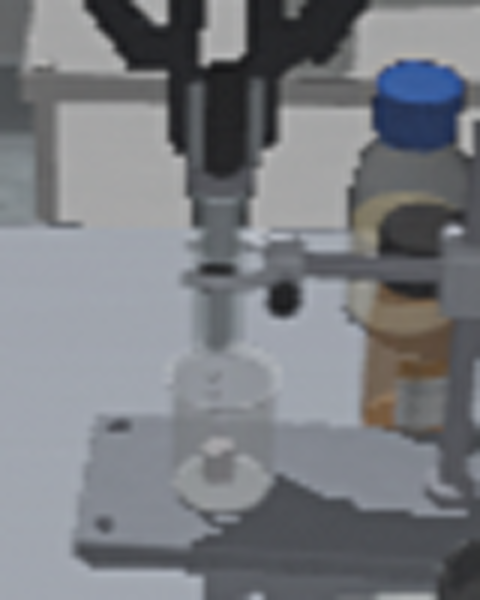

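The plug lies in the upright beaker at (218,460), and the collar is seated at about 9 N. I'll draw the rod out and carry it back over the rack.

```bash
python3 -m inch '[{"x":0,"y":-0.4,"z":-3,"yaw":0,"hand":8},{"x":0,"y":0,"z":-6,"yaw":0,"hand":8},{"x":0,"y":0,"z":-10,"yaw":0,"hand":8},{"x":0,"y":0,"z":-10,"yaw":0,"hand":8},{"x":0,"y":0,"z":-10,"yaw":0,"hand":8},{"x":0,"y":0,"z":-10,"yaw":0,"hand":8},{"x":0,"y":0,"z":-10,"yaw":0,"hand":8},{"x":0,"y":0,"z":-10,"yaw":0,"hand":8}]' | grep -E "eef|force"
python3 -m inch '[{"x":0,"y":0,"z":-10,"yaw":0,"hand":8},{"x":0,"y":0,"z":-15,"yaw":0,"hand":8},{"x":0,"y":0,"z":-20,"yaw":0,"hand":8},{"x":0,"y":0,"z":-20,"yaw":0,"hand":8},{"x":0,"y":0,"z":0,"yaw":0,"hand":8}]'
```

```text
eef_pos: [0.4739, 0.1593, 0.2406]
wrist_force: [-0.2, -0.8, -1.6]
clock: 13.37
eef_pos: [0.476, 0.1599, 0.3095]
tool_rot: [0.002, 0.669, 0.743, 0.004]
wrist_force: [0.7, 0.4, -0.8]
gripper_width: 0.0145
```

```bash
python3 -m inch '[{"x":-37,"y":-7,"z":0,"yaw":0,"hand":8},{"x":-37,"y":-7,"z":0,"yaw":0,"hand":8},{"x":-37,"y":-7,"z":0,"yaw":0,"hand":8},{"x":-37,"y":-7,"z":0,"yaw":0,"hand":8},{"x":-37,"y":-7,"z":0,"yaw":0,"hand":8},{"x":-37,"y":-7,"z":0,"yaw":0,"hand":8},{"x":-37,"y":-7,"z":0,"yaw":0,"hand":8},{"x":-37,"y":-7,"z":0,"yaw":0,"hand":8}]'
python3 -m inch '[{"x":-37,"y":-7,"z":0,"yaw":0,"hand":8},{"x":-37,"y":-9,"z":0,"yaw":0,"hand":8},{"x":0,"y":0,"z":0,"yaw":0,"hand":8},{"x":0,"y":0,"z":0,"yaw":0,"hand":8},{"x":0,"y":0,"z":0,"yaw":0,"hand":8}]'
python3 - <<'E'
from h import *
togo(.4399,-.2195,.2,96)
E
```

```text
clock: 14.03
eef_pos: [0.448, -0.1426, 0.3035]
tool_rot: [-0.0, 0.669, 0.743, -0.0]
wrist_force: [1.8, 0.1, -0.8]
gripper_width: 0.0145
clock: 14.45
eef_pos: [0.4404, -0.2159, 0.3033]
tool_rot: [-0.001, 0.67, 0.743, 0.0]
wrist_force: [-0.1, 0.1, -0.3]
gripper_width: 0.0145
t 14.45 pos [ 0.4404 -0.2159  0.3033] yaw 95.9 tool d [ -3.7  -0.8 103.3] dyaw -0.1 F [-0.1  0.1 -0.3] w 14.5 tilt 0.1
```

```bash
python3 -m inch '[{"x":-3.7,"y":-0.8,"z":30,"yaw":0,"hand":8},{"x":0,"y":0,"z":30,"yaw":0,"hand":8},{"x":0,"y":0,"z":25,"yaw":0,"hand":8},{"x":0,"y":0,"z":12,"yaw":0,"hand":8},{"x":0,"y":0,"z":0,"yaw":0,"hand":8},{"x":0,"y":0,"z":0,"yaw":0,"hand":8}]'
python3 - <<'E'
from h import *
togo(.4399,-.2195,.2,96)
w=cap('wrist');s=cap('side')
p=robot.get_state()['eef_pos'];tip=p-[0,0,.0904]
u,v=proj(s,tip);uw,vw=proj(w,tip);h=[.4399,-.2185,.1]
print(u,v,uw,vw,'hole s,w',proj(s,np.array(h)),proj(w,np.array(h)))
u=int(u);v=int(v);uw=int(uw);vw=int(vw)
a=cv2.resize(s['pixels'][v-30:v+30,u-20:u+20],(400,600),interpolation=2)
b=cv2.resize(w['pixels'][vw-75:vw+75,uw-50:uw+50],(400,600),interpolation=2)
cv2.imwrite('pics/c5.png',np.hstack([a,b])[:,:,::-1])
E
```

```text
clock: 14.95
eef_pos: [0.4405, -0.2189, 0.2071]
tool_rot: [-0.001, 0.668, 0.744, -0.0]
wrist_force: [-0.5, -0.8, -0.6]
gripper_width: 0.0145
t 14.95 pos [ 0.4405 -0.2189  0.2071] yaw 96.1 tool d [-0.5 -0.6  7.1] dyaw 0.1 F [-0.5 -0.8 -0.6] w 14.5 tilt 0.06
278.72945738244874 279.47256805948444 277.92606558459903 217.59593750966357 hole s,w (np.float64(277.8410618628002), np.float64(285.7073263365496)) (np.float64(275.49877525602085), np.float64(206.4897160729138))
```

View pics/c5.png

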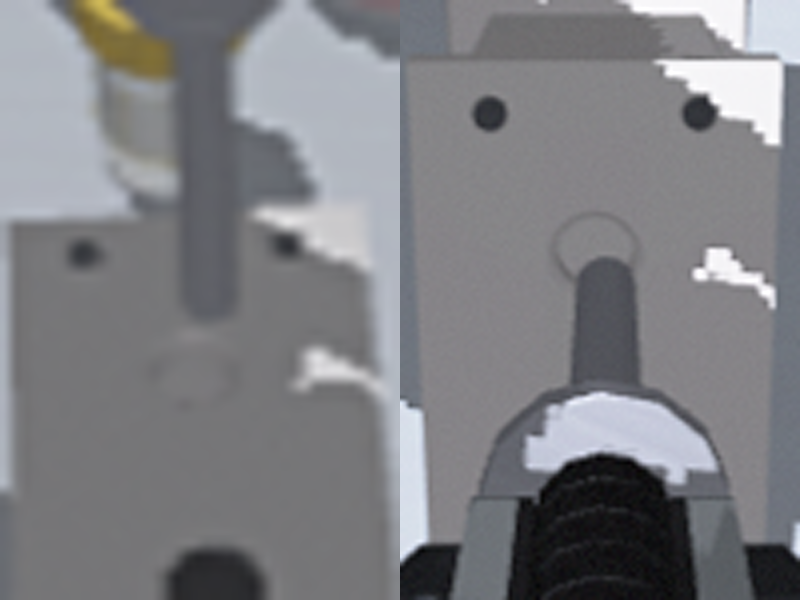

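The wrist crop shows the hole outline centred at (596,248) and the rod tip at u≈606. In the side crop the hole is at (195,372) and the rod at u≈207. Both say the rod is 1.7 to 2 mm too far +x, while y agrees within 1 mm after parallax. I'll trim -1.8 mm and enter.

```bash
python3 -m inch '[{"x":0.2,"y":-1.8,"z":0,"yaw":0,"hand":8},{"x":0,"y":0,"z":5,"yaw":0,"hand":8},{"x":0,"y":0,"z":5,"yaw":0,"hand":8},{"x":0,"y":0,"z":3,"yaw":0,"hand":8},{"x":0,"y":0,"z":2,"yaw":0,"hand":8},{"x":0,"y":0,"z":0,"yaw":0,"hand":8}]' | grep -E "eef|force"
python3 -m inch '[{"x":0,"y":0,"z":2,"yaw":0,"hand":8},{"x":0,"y":0,"z":2,"yaw":0,"hand":8}]' | grep -E "eef|force"
```

```text
eef_pos: [0.438, -0.2198, 0.1913]
wrist_force: [-0.5, 0.4, -0.9]
eef_pos: [0.4387, -0.2201, 0.1882]
wrist_force: [1.0, -0.4, -1.1]
```

```bash
python3 -m inch '[{"x":0,"y":0,"z":2,"yaw":0,"hand":8},{"x":0,"y":0,"z":2,"yaw":0,"hand":8}]' | grep -E "eef|force"
```

```text
eef_pos: [0.4386, -0.22, 0.184]
wrist_force: [0.5, 0.3, -0.9]
```

The tip is through the plate with no load. Down further.

```bash
python3 -m inch '[{"x":0,"y":0,"z":5,"yaw":0,"hand":8},{"x":0,"y":0,"z":5,"yaw":0,"hand":8},{"x":0,"y":0,"z":5,"yaw":0,"hand":8},{"x":0,"y":0,"z":5,"yaw":0,"hand":8}]' | grep -E "eef|force"
python3 -m inch '[{"x":0,"y":0,"z":6,"yaw":0,"hand":8},{"x":0,"y":0,"z":6,"yaw":0,"hand":8},{"x":0,"y":0,"z":6,"yaw":0,"hand":8},{"x":0,"y":0,"z":6,"yaw":0,"hand":8}]' | grep -E "eef|force"
python3 -m inch '[{"x":0,"y":0,"z":6,"yaw":0,"hand":8},{"x":0,"y":0,"z":6,"yaw":0,"hand":8},{"x":0,"y":0,"z":5,"yaw":0,"hand":8},{"x":0,"y":0,"z":4,"yaw":0,"hand":8},{"x":0,"y":0,"z":1,"yaw":0,"hand":8},{"x":0,"y":0,"z":1,"yaw":0,"hand":8}]' | grep -E "eef|force"
```

```text
eef_pos: [0.4384, -0.2199, 0.1634]
wrist_force: [-0.2, -0.0, -1.2]
eef_pos: [0.4385, -0.22, 0.1394]
wrist_force: [-0.3, 0.3, -0.7]
eef_pos: [0.4385, -0.22, 0.1169]
wrist_force: [0.3, 0.2, -0.7]
```

```bash
python3 -m inch '[{"x":0,"y":0,"z":1.5,"yaw":0,"hand":8},{"x":0,"y":0,"z":1.5,"yaw":0,"hand":8},{"x":0,"y":0,"z":1,"yaw":0,"hand":8},{"x":0,"y":0,"z":0,"yaw":0,"hand":8}]' | grep -E "eef|force"
```

```text
eef_pos: [0.4385, -0.22, 0.1131]
wrist_force: [-0.7, 0.3, -2.0]
```

```bash
python3 -m inch '[{"x":0,"y":0,"z":0.7,"yaw":0,"hand":8},{"x":0,"y":0,"z":0,"yaw":0,"hand":8}]' | grep -E "eef|force"
python3 -m inch '[{"x":0,"y":0,"z":0,"yaw":0,"hand":22},{"x":0,"y":0,"z":0,"yaw":0,"hand":30},{"x":0,"y":0,"z":0,"yaw":0,"hand":45},{"x":0,"y":0,"z":0,"yaw":0,"hand":45},{"x":0,"y":0,"z":0,"yaw":0,"hand":45}]'
python3 -m inch '[{"x":0,"y":0,"z":-10,"yaw":0,"hand":45},{"x":0,"y":0,"z":-25,"yaw":0,"hand":45},{"x":0,"y":0,"z":-30,"yaw":0,"hand":45},{"x":0,"y":0,"z":-30,"yaw":0,"hand":45},{"x":0,"y":0,"z":-25,"yaw":0,"hand":45},{"x":0,"y":0,"z":0,"yaw":0,"hand":45},{"x":0,"y":0,"z":0,"yaw":0,"hand":45}]'
python3 - <<'E'
from h import *
w=cap('wrist');s=cap('side')
tops(w,(.41,.47,-.25,-.19),.14,.16)
tops(s,(.41,.47,-.25,-.19),.14,.16)
tops(s,(.41,.47,-.33,-.27),.14,.16)
tops(ld('top'),(.41,.47,-.33,-.27),.14,.16)
a=cv2.resize(s['pixels'][230:350,200:360],(400,300),interpolation=2)
b=cv2.resize(s['pixels'][110:230,240:400],(400,300),interpolation=2)
cv2.imwrite('pics/f.png',np.hstack([cv2.resize(w['pixels'],(400,600)),np.vstack([a,b])])[:,:,::-1])
print(robot.get_state()['clock'])
E
```

```text
eef_pos: [0.4387, -0.2201, 0.1127]
wrist_force: [0.3, 0.2, -0.2]
clock: 17.97
eef_pos: [0.4386, -0.2201, 0.1126]
tool_rot: [0.0, 0.669, 0.743, 0.0]
wrist_force: [-0.2, 0.7, -0.1]
gripper_width: 0.045
clock: 18.55
eef_pos: [0.4399, -0.2208, 0.2354]
tool_rot: [0.003, 0.669, 0.743, 0.001]
wrist_force: [0.0, 0.8, 0.8]
gripper_width: 0.0448
n 497 med [ 0.4392 -0.2156  0.1491]
circ ((439.30914306640625, -217.2937469482422), 8.125041007995605) mean [ 0.4393 -0.216   0.1483]
n 84 med [ 0.4379 -0.2214  0.1481]
circ ((437.42816162109375, -217.83335876464844), 9.119613647460938) mean [ 0.4384 -0.2206  0.1471]
n 97 med [ 0.4473 -0.3005  0.1484]
circ ((447.25494384765625, -298.4893798828125), 7.6595964431762695) mean [ 0.4476 -0.3     0.1474]
n 41 med [ 0.444  -0.2928  0.1483]
circ ((444.1199951171875, -293.2258605957031), 8.218483924865723) mean [ 0.4439 -0.2922  0.1483]
18.65
```

View pics/f.png

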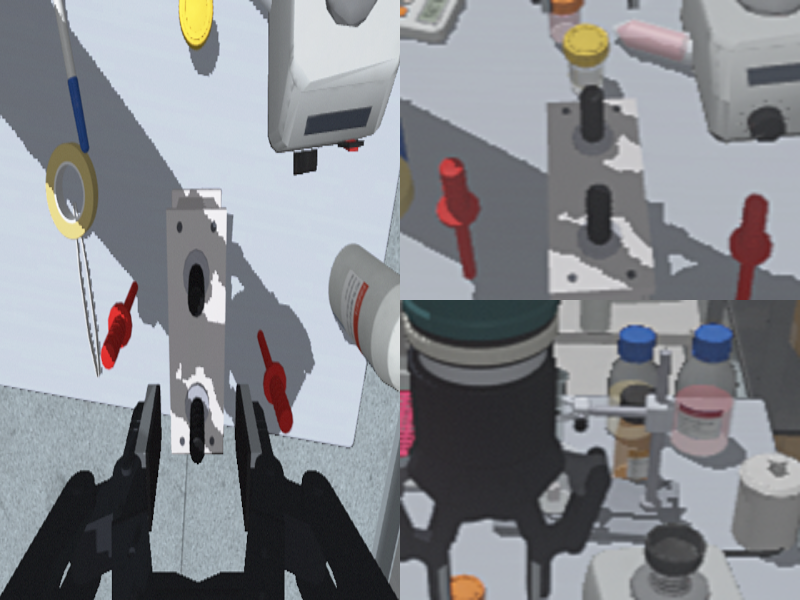

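The rod hangs upright in its hole, handle top at 0.149 and at the same position as at the start. The short rod is unmoved and the gripper is clear. I'll hand in.

```bash
python3 -c "
from workcell import robot
print(robot.job_done())"
```

```text
the job is handed in; nothing more can be done
None
```

I pushed the plug out into the beaker with the long rod, seated the collar on the rim, and hung the rod back in its hole. I handed the job in with the clock at about 18.7 s; no verdict is reported.

- **Choosing the rod:** The wrist camera saw the long shank's tip under the plate at the hole farther from the side camera, and none at the other, so I took that rod.
- **Pushing:** The plug moved at about 8 N, then the force fell away as it dropped. I advanced in half-millimetre steps and held the collar on the rim at about 9 N of contact.
- **Plug and beaker:** The side view with the rod seated showed the plug in the upright beaker under the column. In the last picture the arm hid the beaker, so I did not see it again after drawing the rod out, which showed no unusual force.
- **Rods:** The last check found the long rod's handle top at 0.149 m, within 1 mm of where it started, and the short rod within about 1 mm of its place. The gripper was open and clear.

The views disagreed once. At the column, the side camera put the rod about 2 mm too far in +x while the wrist camera showed it centred. I split the difference, and a side force of about 2.5 N during the push confirmed the side camera. I trimmed 0.8 mm more.

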